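# Lay the angle bracket on its back against the fence

## Robot

A 7-joint arm with a two-finger parallel gripper is mounted at the origin on a cart in front of the work surface, level with it; the furniture and walls round the work are solid. World frame = base frame: x ahead of the robot, y to its left, z up, the work surface at z = 0. Lengths are in m, angles in rad, forces in N, time in s.
With the tool pointing down it reaches from about 0.4 to 0.9 m from the base axis. Payload 5.5 kg.
Tool frame: the origin (TCP) lies at the very end of the fingers, on their centre line; the grasp point (between the pads) lies ctrl.tcp_to_grasp behind it (ctrl.tcp_to_grasp is the distance from the TCP to the grasp point, in m); z points along the fingers, y is the direction in which the jaws open and shut (so a half turn about z gives the same grasp; the last joint's range is limited). The gripper opens to 85 mm and grips with 20 to 120 N. Pads are 22 mm wide; open, the fingers measure 114 mm over their backs; the gripper's body (76 mm by 85 mm) begins 54 mm behind the grasp point. The pads swing forward as they close: fully open they stand 13 mm farther back than shut.
Start: joints at [-0.969, 0.501, -0.427, 1.55, 0.221, 1.138, -0.21], TCP at [0.216, 0.613, 0.231] pointing down, gripper open.
Joint ranges: [-2.88, 2.88], [-0.31, 2.03], [-1.54, 1.56], [0.2, 2.42], [-1.41, 4.55], [0.19, 2.02], [-2.57, 2.57]. Speed limits (rad/s): [2.57, 2.57, 3.14, 3.14, 3.14, 3.14, 3.14].

## Interface

Orientations are given as a unit quaternion [x, y, z, w].
In Python, from cell import ctrl gives the robot as it stands. The module is installed in compiled form; this text tells all that it offers.
- The arm moves only by the tool arm_command, never from a script. Its arguments are lists of equal length, an entry for each row: "claw": the closure, from -1 (fully open) to 1 (shut); "delta_pos": the shift along the tool's x, y, z each as a share of 0.2 m, from -1 to 1, a list of three; "twist": the turn, a rotation vector about the tool's x, y, z each as a share of 360 degrees, from -1 to 1, a list of three. A call has 1 to 8 rows; each row is the pose to reach, as a shift and turn from the pose measured when the call began, along the tool's axes at that moment, turning the shorter way round; what a row does not reach only later rows make up. A row lasts 1/8 s, in which the tool goes at most 62.5 mm and 10.7 degrees, less where a joint would pass 70% of its speed; a pose out of reach is approached as far as the arm can. A call with a number of a shift or a turn outside -1 to 1 is refused whole. A call with a gripper value outside its range is refused whole. The fingers move at their own pace and stop on an object; "grip_force" is the grip in N (left out, the last holds). Time passes only in rows, so rows that repeat a pose let the fingers close. It gives the time, the measured TCP pose, the force and the opening at its end, in the units of the state.
- ctrl.observe(): the state, without advancing time (a new reading comes with each control period).
- ctrl.read_camera(name): name is "side" or "top" or "wrist"; returns a dict with "frame" (400x640x3 uint8, red, green, blue), "depth" (400x640 float32, m along the optical axis (not along the pixel's ray), 0 where there is no reading), "fov_y" (degrees; the focal length in pixels is half the picture's height over the tangent of half this angle, whatever the lens; pixels are square), "cx", "cy" (the principal point, pixels), "rvec" (rotation vector, rad) and "tvec" (3), from world to camera coordinates, as OpenCV has them. Camera axes: x right, y down, z forward; pixel columns grow to the right and rows downward; lengths in m; the calibration is good to about 2 mm. A picture is of the moment at which its call begins.
- ctrl.close_job(): hands the job in, once; it reports no verdict.
Trained networks look in a picture, given as the dict that the camera call returned (one of the last four; its "shot" number tells which), for a name from the list of things; names that differ only in an ending like _2 or _b are one class to them, and where a whole thing is asked for, a point or a joint stands for the part that bears it (a point fixed in the world has none). Each returns a list of dicts, best first, with "p" (0 to 1); they miss things now and then, are a little off and sometimes report something else, mostly with a low value. They report only what shows in the picture. A call takes as long as a camera call. They do not tell look-alikes from the thing itself.
- ctrl.look_for(picture, target): "xyz" ([x, y, z] in m, in the coordinates of the camera as it stood for that picture, good to about 4 mm: the middle of the surface that is visible of it).
The state is a dict: "time": time; "joint_pos": joint angles; "qvel": joint speeds; "tau": joint torques, N m; "ee_pos": TCP position; "orientation": TCP orientation; "wrist_force": force on the tool from outside, world axes, zero at the start; "wrist_torque": the same for the moment, N m; "grip_width": opening from 0.0 (shut) to 1.0 (fully open).
Only numpy, scipy, OpenCV 4.12 (cv2) and the standard library are available. Lean on these libraries where they do the work, as an engineer would, in place of code of your own. Each camera call takes 0.05 s, during which the arm holds its last target. There are 200 camera calls.

## Task

Without gripping or lifting it, push the upright angle bracket up to the near edge of the thin rest plate, tip it over that edge and ease it down gently, never letting it drop, until its back lies on the plate. Then push it along the plate until its top end stands squarely against the fence. Leave the brass weight, the loupe and the ring gauge where they are.

Things in the scene. Friction and masses are not known exactly. Their poses are not given: they have to be found in the camera images.
- bracket: Loose L-shaped aluminium bracket, 0.55 kg, 70 wide (x), on its foot, its back facing the plate's near edge 10-30 mm off. Origin: middle of the heel edge (bottom of the back). z up the leg, 130 tall, 8 thick (back y = 0, inner face y = -8); middle strip 30 wide between two slots. Foot: 85 long to -y, 16 thick. Mass centre y = -27, z = 34: past about 40 degrees of tipping it falls unless held.
- rest_plate: Fixed rest plate, aluminium with a dark rubber top, 110 mm (x) by 160 mm (y), top 3 mm above the table. Origin: centre of its underside; z up. Near edge (bracket side) at y = -80 mm; across the far end lies a steel fence bar, top 17 mm above the table (screw heads 20), inner face at y = +60 mm. The bracket is tipped towards +y.
- bracket_top (a point): Middle of the top edge of the bracket's back face (130 mm above the heel edge)
- bracket_toe (a point): Middle of the toe's lower edge: the end of the foot, 85 mm from the heel edge, on the sole. The toe rises as the bracket tips; a finger inside the L can hold it back. Lying down, the foot stands up at the end away from the fence, the sole facing away from it
- plate_edge (a point): Middle of the rest plate's near top edge, 3 mm above the table
- fence_foot (a point): Middle of the foot of the fence's inner face, at the plate's top surface
- weight: Brass weight, 30 mm across, 40 mm tall, beside the work; origin at the centre of its underside
- loupe: Black stand loupe, 41 mm across, 44 mm tall, beside the work; origin at the centre of its underside
- ring_gauge: Steel ring gauge lying flat, 48 mm across, 18 mm tall, beside the work; origin at the centre of its underside
Not all that is in view belongs to the job. Several things have the shape of the bracket; the one meant has the colours described above.

How it is judged:
On the way:
1. the bracket lies on its back on the rest plate (angle between bracket's own z axis and vertical between 1.52 and 1.62 rad and angle between the y axis of bracket and the z axis of rest_plate, either way round below 0.06 rad and height (world z) of bracket_toe above 0.08 m and height (world z) of bracket_top below 0.011 m), for 0.2 s.
At the end, for the whole second after the job is handed in: The bracket lies at rest flat on its back on the rest plate (within about 3 degrees, foot standing up), its top end within 3 mm of the fence face and square to it within 0.06 rad, within 30 mm of the plate's middle line (all of step 1 and y of bracket_top in the frame of fence_foot between -0.003 and 0.003 m and x of bracket_top in the frame of rest_plate between -0.03 and 0.03 m and angle between the z axis of bracket and the y axis of rest_plate, either way round below 0.06 rad and height (world z) of bracket below 0.008 m and linear speed of bracket below 0.01 m/s and angular speed of bracket below 0.05 rad/s); the robot touches nothing.
It fails at once if the bracket drops or swings faster than 4 rad/s (a free fall lands at about 8 rad/s) (angular speed of bracket above 4 rad/s).
It fails at once if the bracket is lifted: its heel edge comes more than 30 mm above the table (height (world z) of bracket above 0.03 m).
It fails at once if the fingers press on the bracket with more than 35 N, or grip it (contact force between the fingers and bracket above 35 N).
It fails at once if the brass weight, the loupe or the ring gauge is moved by more than 15 mm (distance of any of weight, loupe, ring_gauge from where it was at the start of the episode above 0.015 m).
It also fails if it takes over 69 s, if anything falls off the work surface, if the arm or the gripper's body presses on something with over 40 N, if the wrist force passes 120 N, or if a joint passes its speed limit or range.

## Working session

There is one attempt and no reset: what is moved stays moved. The work goes in short steps, Python scripts to look and compute and a tool call to move; the robot and the scene stay as the last step left them, time stands still between calls to the robot, and variables do not carry over. Pictures are saved under pics/ and viewed, about 8 in all and at most 12, crops included, and the job is handed in when it is done.

Besides the shell and the picture viewer there is one more tool, called after "Call:" as name(argument=value, ...) on one line, values as JSON. arm_command: Moves the arm, as the interface text tells. Its arguments: {"type":"object","properties":{"claw":{"type":"array","items":{"type":"number"}},"delta_pos":{"type":"array","items":{"type":"array","items":{"type":"number"}}},"twist":{"type":"array","items":{"type":"array","items":{"type":"number"}}},"grip_force":{"type":"number"}},"required":["claw","delta_pos","twist"]}

```bash
mkdir -p pics; ls; cat > h.py <<'E'
import numpy as np, cv2
from scipy.spatial.transform import Rotation as R
from cell import ctrl
def cam(n):
    d=ctrl.read_camera(n); d['R']=cv2.Rodrigues(np.array(d['rvec'],float))[0]; d['t']=np.array(d['tvec'],float).ravel()
    d['f']=200/np.tan(np.radians(d['fov_y'])/2); return d
def save(d,name,crop=None,s=1):
    im=d['frame'][:,:,::-1]
    if crop: im=im[crop[1]:crop[3],crop[0]:crop[2]]
    if s!=1: im=cv2.resize(im,None,fx=s,fy=s,interpolation=cv2.INTER_CUBIC)
    cv2.imwrite('pics/'+name+'.png',im)
def c2w(d,p): return d['R'].T@(np.array(p)-d['t'])
def cloud(d):
    v,u=np.mgrid[0:400,0:640]; z=d['depth']
    P=np.stack([(u-d['cx'])/d['f']*z,(v-d['cy'])/d['f']*z,z],-1)
    return (P-d['t'])@d['R']
def w2p(d,P):
    c=d['R']@np.array(P)+d['t']; return c[:2]/c[2]*d['f']+[d['cx'],d['cy']]
E
python3 - <<'E'
from h import *
np.set_printoptions(precision=4,suppress=True)
o=ctrl.observe(); print(o, ctrl.tcp_to_grasp)
for n in ['top','side']:
    d=cam(n); save(d,n+'1'); print(n,d['f'],'campos',-d['R'].T@d['t'])
    np.save('pics/'+n+'.npy',cloud(d))
    for t in ['bracket','rest_plate','weight','loupe','ring_gauge','bracket_top','plate_edge','fence_foot']:
        for r in ctrl.look_for(d,t)[:3]:
            w=c2w(d,r['xyz']); print(t,round(r['p'],2),w,w2p(d,w).round())
E
```

```text
pics
{'time': 0.0, 'joint_pos': array([-0.9688,  0.5018, -0.4268,  1.5514,  0.2208,  1.1383, -0.2103]), 'qvel': array([-0.0005, -0.0009,  0.0011,  0.0006, -0.0008, -0.001 , -0.0003]), 'tau': array([ -0.0006, -56.9512,  -5.8164, -28.0937,   0.0106,   0.0121,
        -0.    ]), 'ee_pos': array([0.2158, 0.6124, 0.2303]), 'orientation': array([ 0.1685,  0.9857, -0.001 , -0.0002]), 'wrist_force': array([-0.5424,  1.0164,  0.8108]), 'wrist_torque': array([-0.0086,  0.0283, -0.0743]), 'grip_width': 0.9992068728578986} 0.0187
top 411.58100005126875 campos [0.4798 0.0252 0.93  ]
bracket 0.93 [ 0.5965 -0.1151  0.0146] [396. 198.]
bracket 0.8 [0.6023 0.2104 0.0136] [251. 198.]
bracket 0.71 [ 0.4578 -0.1653  0.0165] [422. 260.]
rest_plate 0.58 [ 0.5472  0.0082 -0.0014] [341. 222.]
rest_plate 0.26 [ 0.5959 -0.1137  0.015 ] [395. 198.]
weight 0.53 [ 0.6979 -0.0733  0.0197] [376. 153.]
ring_gauge 0.5 [0.6533 0.0851 0.0189] [306. 174.]
bracket_top 0.83 [ 0.5954 -0.1105  0.0159] [394. 198.]
bracket_top 0.81 [ 0.4595 -0.1692  0.0177] [423. 259.]
bracket_top 0.57 [0.5974 0.2109 0.0182] [250. 200.]
plate_edge 0.58 [0.548  0.0154 0.005 ] [338. 221.]
fence_foot 0.93 [0.5481 0.0092 0.0038] [340. 221.]
side 383.43825478145345 campos [ 0.3181 -0.5612  0.6352]
bracket 0.88 [0.5954 0.1682 0.0604] [296. 178.]
bracket 0.67 [ 0.5836 -0.0956  0.0138] [340. 264.]
bracket 0.56 [ 0.4532 -0.1538  0.0187] [294. 307.]
rest_plate 0.67 [0.5348 0.0224 0.0051] [297. 238.]
weight 0.78 [ 0.6904 -0.0844  0.0223] [381. 242.]
weight 0.47 [ 0.4276 -0.0046  0.0448] [254. 249.]
loupe 0.84 [ 0.427  -0.0042  0.048 ] [254. 248.]
ring_gauge 0.79 [0.6612 0.0781 0.0212] [335. 203.]
bracket_top 0.94 [ 0.4534 -0.1553  0.0182] [294. 308.]
bracket_top 0.81 [0.6014 0.1708 0.061 ] [297. 177.]
bracket_top 0.56 [ 0.5927 -0.0966  0.0176] [344. 262.]
plate_edge 0.79 [0.5378 0.022  0.0067] [298. 237.]
fence_foot 0.83 [0.5398 0.0214 0.0088] [299. 237.]
```

```bash
python3 -c "
import cv2,numpy as np
a=cv2.imread('pics/top1.png')[110:290,200:470];b=cv2.imread('pics/side1.png')[100:340,200:460]
cv2.imwrite('pics/ab.png',cv2.resize(np.vstack([cv2.resize(a,(400,267)),cv2.resize(b,(360,332))[:, :] if 0 else cv2.copyMakeBorder(cv2.resize(b,(360,332)),0,0,0,40,0)]),None,fx=1,fy=1))"
```

```text
(no output)
```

View pics/top1.png

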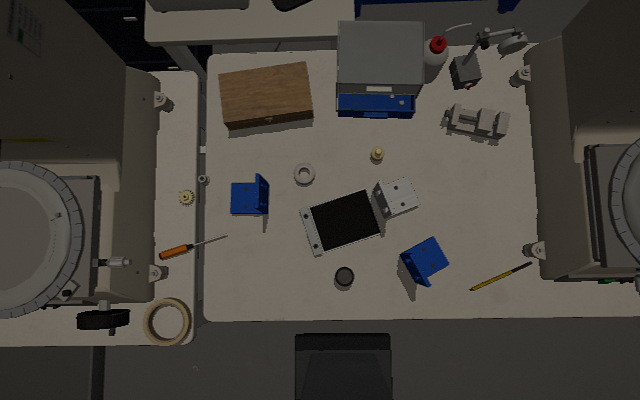

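View pics/side1.png

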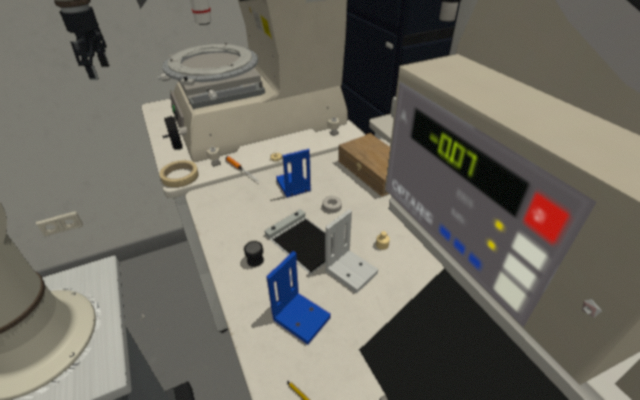

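The silver bracket is at about (396,198) in the top view, standing on its foot. The plate is at (340,221) with its fence at the far left end (313,232). The blue brackets are decoys.

```bash
python3 - <<'E'
from h import *
np.set_printoptions(precision=4,suppress=True)
P=np.load('pics/top.npy'); im=cv2.imread('pics/top1.png')
def rect(m,lab):
    pts=P[m][:,:2].astype(np.float32)*1000
    r=cv2.minAreaRect(pts); print(lab,len(pts),r); print(cv2.boxPoints(r))
x,y,z=P[...,0],P[...,1],P[...,2]
mx=im.max(2)
print('table z',np.median(z[260:290,290:300]), z[262:266,440:460].mean())
dark=(mx<60)&(x>.46)&(x<.63)&(y>-.12)&(y<.08)&(z<.03)&(z>-.01)
dk=cv2.morphologyEx(dark.astype(np.uint8),cv2.MORPH_OPEN,np.ones((3,3)))
n,l,s,c=cv2.connectedComponentsWithStats(dk); k=1+s[1:,4].argmax(); rect(l==k,'rubber'); print(P[l==k][:,2].mean())
box=(x>.5)&(x<.65)&(y>-.18)&(y<-.03)
rect(box&(z>.009)&(z<.021),'foot'); rect(box&(z>.11)&(z<.14),'legtop')
fb=(x>.47)&(x<.6)&(y>.02)&(y<.1)
rect(fb&(z>.011)&(z<.022),'fence')
for a in (.03,.06,.09): 
  m=box&(z>a)&(z<a+.03); print(a,m.sum())
Q=np.load('pics/side.npy'); m=(Q[...,0]>.5)&(Q[...,0]<.65)&(Q[...,1]>-.18)&(Q[...,1]<-.03)
P=Q; z=Q[...,2]
rect(m&(z>.04)&(z<.12),'side leg'); rect(m&(z>.009)&(z<.022),'side foot'); print(z[m].max())
for nme,(u,v) in dict(w=(381,242),l=(254,252),r=(331,203)).items(): print(nme,Q[v,u])
E
```

```text
table z -0.0008309959185388899 0.006065544967177652
rubber 2727 ((551.171630859375, -1.0398483276367188), (104.62973022460938, 135.57936096191406), 17.66446876525879)
[[480.7532  47.679 ]
 [521.8937 -81.5078]
 [621.5901 -49.7587]
 [580.4496  79.4281]]
0.0020631703603372444
foot 839 ((561.989013671875, -129.12307739257812), (148.14111328125, 85.576416015625), 20.002971649169922)
[[ 477.7502 -114.2533]
 [ 507.0233 -194.6673]
 [ 646.2278 -143.9928]
 [ 616.9547  -63.5788]]
legtop 201 ((584.9606323242188, -79.91187286376953), (69.51980590820312, 8.682893753051758), 19.912551879882812)
[[550.8003 -87.6687]
 [553.7576 -95.8325]
 [619.121  -72.155 ]
 [616.1637 -63.9913]]
fence 438 ((526.521484375, 75.85414123535156), (108.69750213623047, 19.745798110961914), 17.519699096679688)
[[471.7217  68.9083]
 [477.6658  50.0784]
 [581.3212  82.8   ]
 [575.3771 101.6299]]
0.03 90
0.06 55
0.09 74
side leg 705 ((585.1470947265625, -80.05738830566406), (72.05924987792969, 10.73083782196045), 19.425315856933594)
[[549.384  -86.98  ]
 [552.9529 -97.1   ]
 [620.9102 -73.1347]
 [617.3413 -63.0147]]
side foot 1146 ((565.3072509765625, -127.44420623779297), (148.9593048095703, 85.65653228759766), 13.532394409179688)
[[ 482.8737 -103.2328]
 [ 502.9169 -186.5113]
 [ 647.7408 -151.6556]
 [ 627.6976  -68.3771]]
0.1338360507659503
w [ 0.6887 -0.0867  0.0242]
l [ 0.4253 -0.0094  0.0425]
r [0.6625 0.1025 0.0023]
```

```bash
cat >> h.py <<'E'
YAW=np.radians(17.6); EX=np.array([np.cos(YAW),np.sin(YAW),0]); EY=np.array([-np.sin(YAW),np.cos(YAW),0]); E0=np.array([.5718,-.067,0])
def pl(x,y,z): return E0+(x*EX+y*EY)/1000+np.array([0,0,z/1000])   # plate frame, mm, origin mid near edge, z from table
def topl(w): v=np.array(w)-E0; return np.array([v@EX,v@EY,v[2]])*1000
def rows(poses):
    """poses: list of (worldpos, psi deg of tool y rel. plate x); prints rows"""
    o=ctrl.observe(); R0=R.from_quat(o['orientation']); p0=np.array(o['ee_pos'])
    D=[];T=[]
    for p,ps in poses:
        a=YAW+np.radians(ps); Rt=R.from_matrix(np.array([[-np.sin(a),np.cos(a),0],[np.cos(a),np.sin(a),0],[0,0,-1]]).T)
        D.append((R0.inv().apply(p-p0)/.2).round(3).tolist()); T.append(((R0.inv()*Rt).as_rotvec()/2/np.pi).round(4).tolist())
    print('D',D);print('T',T)
def st():
    o=ctrl.observe(); y=R.from_quat(o['orientation']).as_matrix()[:,1]
    print('t',round(o['time'],2),'plate',topl(o['ee_pos']).round(1),'psi',round(float(np.degrees(np.arctan2(y[1],y[0])-YAW)),1),'zdir',R.from_quat(o['orientation']).as_matrix()[:,2].round(3),'F',np.round(o['wrist_force'],1),'g',round(o['grip_width'],3),'q',o['joint_pos'].round(2))
E
python3 - <<'E'
from h import *
p0=np.array(ctrl.observe()['ee_pos']); g=pl(8,-120,120); st(); print(g)
d=g-p0
rows([(p0+d*k/5,0) for k in range(1,6)])
E
```

```text
t 0.9 plate [-133.5  755.8  231.3] psi 53.0 zdir [ 0.  0. -1.] F [-0.1 -0.3 -0. ] g 0.998 q [-0.97  0.5  -0.43  1.55  0.22  1.14 -0.21]
[ 0.61570991 -0.17896392  0.12      ]
D [[-0.64, -0.614, 0.111], [-1.28, -1.228, 0.223], [-1.921, -1.843, 0.334], [-2.561, -2.457, 0.445], [-3.201, -3.071, 0.557]]
T [[0.0, -0.0, 0.1472], [0.0, -0.0, 0.1472], [0.0, -0.0, 0.1472], [0.0, -0.0, 0.1472], [0.0, -0.0, 0.1472]]
```

Call:
arm_command(claw=[0,0,0,0], delta_pos=[[-0.2,-0.2,0],[-0.45,-0.43,0],[-0.7,-0.68,0],[-0.9,-0.87,0]], twist=[[0,0,0],[0,0,0],[0,0,0],[0,0,0]], grip_force=20)

```text
time: 1.4
ee_pos: [0.3259, 0.393, 0.2315]
orientation: [0.169, 0.986, 0.0, 0.0]
wrist_force: [0.6, 0.0, -0.9]
grip_width: 0.503
```

Call:
arm_command(claw=[0,0,0,0], delta_pos=[[-0.25,-0.23,0],[-0.5,-0.48,0],[-0.7,-0.68,0],[-0.9,-0.87,0]], twist=[[0,0,0],[0,0,0],[0,0,0],[0,0,0]])

```text
time: 1.9
ee_pos: [0.4376, 0.1694, 0.232]
orientation: [0.168, 0.986, 0.001, 0.001]
wrist_force: [2.1, 0.3, 0.3]
grip_width: 0.501
```

Call:
arm_command(claw=[0,0,0,0], delta_pos=[[-0.25,-0.23,0],[-0.5,-0.48,0],[-0.7,-0.68,0],[-0.9,-0.87,0]], twist=[[0,0,0],[0,0,0],[0,0,0],[0,0,0]])

```text
time: 2.4
ee_pos: [0.5494, -0.0542, 0.2325]
orientation: [0.168, 0.986, 0.001, 0.001]
wrist_force: [1.7, 0.4, -0.3]
grip_width: 0.496
```

```bash
python3 - <<'E'
from h import *
st(); rows([(pl(8,-130,200),0)])
E
```

```text
t 2.4 plate [-17.5  19.  232.5] psi 53.0 zdir [ 0.003  0.001 -1.   ] F [ 1.7  0.4 -0.3] g 0.496 q [ 0.09  0.29 -0.05  1.81  0.01  1.04  1.27]
D [[-0.549, -0.519, 0.163]]
T [[0.0005, 0.0002, 0.1473]]
```

Call:
arm_command(claw=[0,0,0,0,0,0], delta_pos=[[-0.15,-0.15,0],[-0.3,-0.3,0],[-0.45,-0.42,0.05],[-0.55,-0.52,0.1],[-0.55,-0.52,0.16],[-0.55,-0.52,0.16]], twist=[[0,0,0.025],[0,0,0.05],[0,0,0.075],[0,0,0.1],[0,0,0.125],[0,0,0.147]])

```text
time: 3.15
ee_pos: [0.618, -0.189, 0.199]
orientation: [0.592, 0.806, 0.001, -0.0]
wrist_force: [-0.9, 0.3, -0.1]
grip_width: 0.5
```

```bash
python3 - <<'E'
from h import *
st(); rows([(pl(8,-130,200),0),(pl(8,-130,80),0),(pl(8,-130,15),0),(pl(8,-115,15),0)])
E
```

```text
t 3.15 plate [   7.1 -130.2  199. ] psi -0.2 zdir [ 0.001  0.002 -1.   ] F [-0.9  0.3 -0.1] g 0.5 q [ 0.13  0.49  0.18  1.61 -0.1   1.05  0.64]
D [[0.001, 0.004, -0.005], [0.0, 0.004, 0.595], [-0.0, 0.003, 0.92], [0.075, 0.003, 0.92]]
T [[0.0002, -0.0002, -0.0006], [0.0002, -0.0002, -0.0006], [0.0002, -0.0002, -0.0006], [0.0002, -0.0002, -0.0006]]
```

Call:
arm_command(claw=[0,0,0,0,0,0,0], delta_pos=[[0,0,0.2],[0,0,0.45],[0,0,0.65],[0,0,0.8],[0,0,0.9],[0,0,0.97],[0,0,0.97]], twist=[[0,0,0],[0,0,0],[0,0,0],[0,0,0],[0,0,0],[0,0,0],[0,0,0]])

```text
time: 4.03
ee_pos: [0.6177, -0.1885, 0.0044]
orientation: [0.592, 0.806, 0.001, -0.001]
wrist_force: [-0.0, -0.5, -0.1]
grip_width: 0.499
```

```bash
python3 - <<'E'
from h import *
st(); d=cam('side'); save(d,'side2',(240,130,440,330),3); 
for n,p in dict(tcp=pl(7,-130,6),edgeL=pl(-55,0,3),edgeR=pl(55,0,3),heel=np.array([.5836,-.0762,0])).items(): print(n,((w2p(d,p)-[240,130])*3).round())
rows([(pl(8,-112,5),0),(pl(8,-95,5),0)])
E
```

```text
t 4.03 plate [   7.  -129.7    4.4] psi -0.2 zdir [-0.001  0.002 -1.   ] F [-0.  -0.5 -0.1] g 0.499 q [ 0.16  0.74  0.14  1.7  -0.15  0.71  0.67]
tcp [414. 491.]
edgeL [211. 432.]
edgeR [320. 352.]
heel [288. 396.]
D [[0.091, 0.002, 0.002], [0.176, 0.001, 0.002]]
T [[0.0002, -0.0002, -0.0006], [0.0002, -0.0002, -0.0006]]
```

View pics/side2.png

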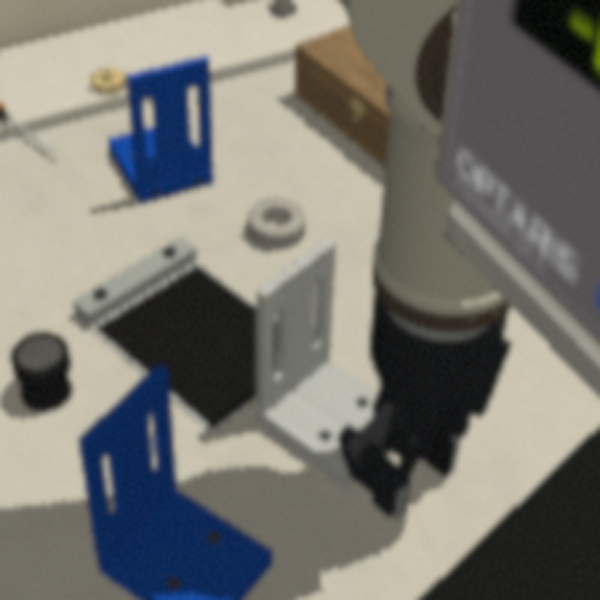

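Call:
arm_command(claw=[0,0,0,0,0,0,0,0], delta_pos=[[0.06,0,0],[0.09,0,0],[0.105,0,0],[0.12,0,0],[0.13,0,0],[0.14,0,0],[0.15,0,0],[0.155,0,0]], twist=[[0,0,0],[0,0,0],[0,0,0],[0,0,0],[0,0,0],[0,0,0],[0,0,0],[0,0,0]])

```text
time: 5.08
ee_pos: [0.6099, -0.1614, 0.0062]
orientation: [0.593, 0.805, 0.001, 0.002]
wrist_force: [1.2, -5.1, 2.7]
grip_width: 0.5
```

```bash
cat >> h.py <<'E'
def leg(d,lo=.04,hi=.12):
    """bracket leg rect in plate frame from a cloud"""
    Q=cloud(d).reshape(-1,3); v=Q-E0; L=np.c_[v@EX,v@EY,v[:,2]]*1000; im=d['frame'].reshape(-1,3)
    m=(abs(L[:,0]-8)<50)&(L[:,1]>-60)&(L[:,1]<30)&(L[:,2]>lo*1000)&(L[:,2]<hi*1000)
    m&=(im.min(1)>70)
    r=cv2.minAreaRect(L[m][:,:2].astype(np.float32)); print(m.sum(),r); return L[m]
E
python3 - <<'E'
from h import *
st(); d=cam('side'); leg(d); d=cam('top'); leg(d,.115,.14)
E
```

```text
t 5.08 plate [   7.8 -101.5    6.2] psi -0.3 zdir [ 0.003 -0.001 -1.   ] F [ 1.2 -5.1  2.7] g 0.5 q [ 0.11  0.72  0.14  1.75 -0.15  0.69  0.63]
692 ((12.783866882324219, -8.682417869567871), (10.514599800109863, 71.37764739990234), 89.05304718017578)
168 ((12.427665710449219, -8.315608978271484), (8.380685806274414, 69.4166030883789), 89.74330139160156)
```

Call:
arm_command(claw=[0,0,0,0,0], delta_pos=[[0.01,0,0],[0.015,0,0],[0.02,0,0],[0.025,0,0],[0.03,0,0]], twist=[[0,0,0],[0,0,0],[0,0,0],[0,0,0],[0,0,0]])

```text
time: 5.8
ee_pos: [0.6088, -0.1572, 0.0064]
orientation: [0.593, 0.805, 0.0, 0.003]
wrist_force: [3.0, -7.8, -0.8]
grip_width: 0.501
```

```bash
python3 - <<'E'
from h import *
st(); d=cam('side'); leg(d); d=cam('top'); leg(d,.115,.14)
E
```

```text
t 5.8 plate [  8.  -97.1   6.4] psi -0.3 zdir [ 0.005 -0.003 -1.   ] F [ 3.  -7.8 -0.8] g 0.501 q [ 0.1   0.71  0.14  1.75 -0.15  0.68  0.63]
694 ((12.660858154296875, -4.112264633178711), (9.905893325805664, 71.00654602050781), 89.37748718261719)
166 ((12.881004333496094, -3.968735694885254), (8.303449630737305, 68.66007995605469), 89.9056396484375)
```

Call:
arm_command(claw=[0,0,0], delta_pos=[[0.012,0,0],[0.018,0,0],[0.022,0,0]], twist=[[0,0,0],[0,0,0],[0,0,0]])

```text
time: 6.28
ee_pos: [0.6087, -0.1571, 0.0072]
orientation: [0.594, 0.805, -0.001, 0.006]
wrist_force: [2.7, -11.8, -0.1]
grip_width: 0.504
```

```bash
python3 - <<'E'
from h import *
st(); d=cam('side'); leg(d); d=cam('top'); leg(d,.115,.14)
rows([(pl(13,-125,6),0),(pl(13,-125,150),0),(pl(13,-80,200),-90),(pl(13,-80,200),90)])
E
```

```text
t 6.28 plate [  8.  -97.    7.2] psi -0.4 zdir [ 0.008 -0.008 -1.   ] F [  2.7 -11.8  -0.1] g 0.504 q [ 0.1   0.71  0.15  1.76 -0.14  0.67  0.62]
705 ((12.91323471069336, -3.4345712661743164), (10.180079460144043, 71.46194458007812), 88.9419174194336)
163 ((12.463783264160156, -2.819133758544922), (8.13548469543457, 69.21724700927734), 89.50020599365234)
D [[-0.14, 0.026, 0.008], [-0.147, 0.03, -0.712], [0.076, 0.03, -0.965], [0.076, 0.03, -0.965]]
T [[0.0009, 0.0015, -0.0012], [0.0009, 0.0015, -0.0012], [0.0019, 0.0005, 0.2488], [-0.0005, 0.0019, -0.2512]]
```

Call:
arm_command(claw=[0,0,-0.2,-0.2,-0.2,-0.2], delta_pos=[[-0.1,0.02,0],[-0.15,0.03,-0.05],[-0.15,0.03,-0.25],[-0.15,0.03,-0.5],[-0.15,0.03,-0.75],[-0.15,0.03,-0.97]], twist=[[0,0,0],[0,0,0],[0,0,0],[0,0,0],[0,0,0],[0,0,0]])

```text
time: 7.12
ee_pos: [0.6217, -0.1807, 0.2039]
orientation: [0.593, 0.805, 0.0, 0.005]
wrist_force: [-0.2, -0.3, 0.3]
grip_width: 0.6
```

```bash
python3 - <<'E'
from h import *
st(); rows([(pl(13,-57,200),-90),(pl(13,-57,150),-90)])
E
```

```text
t 7.12 plate [  13.1 -123.5  203.9] psi -0.4 zdir [ 0.008 -0.006 -1.   ] F [-0.2 -0.3  0.3] g 0.6 q [ 0.1   0.48  0.19  1.61 -0.1   1.05  0.62]
D [[0.333, -0.003, 0.017], [0.335, -0.004, 0.267]]
T [[0.0018, 0.0003, 0.249], [0.0018, 0.0003, 0.249]]
```

Call:
arm_command(claw=[-0.2,-0.2,-0.2,-0.2,-0.2,-0.2,-0.2,-0.2], delta_pos=[[0,0,0],[0,0,0],[0.05,0,0],[0.1,0,0],[0.15,0,0],[0.2,0,0],[0.26,0,0],[0.3,0,0]], twist=[[0,0,0.03],[0,0,0.06],[0,0,0.09],[0,0,0.12],[0,0,0.15],[0,0,0.18],[0.001,0,0.21],[0.0015,0,0.24]])

```text
time: 8.12
ee_pos: [0.6033, -0.1207, 0.2034]
orientation: [0.983, 0.182, -0.0, -0.0]
wrist_force: [0.2, -0.5, -0.7]
grip_width: 0.599
```

```bash
python3 - <<'E'
from h import *
st(); rows([(pl(13,-57,200),-90),(pl(13,-57,150),-90)])
d=cam('side'); Q=cloud(d).reshape(-1,3); v=Q-E0; L=np.c_[v@EX,v@EY,v[:,2]]*1000; im=d['frame'].reshape(-1,3)
m=(abs(L[:,0]-13)<45)&(L[:,1]>-160)&(L[:,1]<60)&(L[:,2]>165)&(d['depth'].ravel()>0)
m2=m&(im.max(1)<70)
M=L[m2]
for z in range(170,300,10):
    k=M[(M[:,2]>=z)&(M[:,2]<z+10)]
    if len(k): print(z,len(k),k.min(0).round(),k.max(0).round())
print(M[:,2].min())
d=cam('wrist'); save(d,'w1')
E
```

```text
t 8.12 plate [ 13.8 -60.7 203.4] psi -86.6 zdir [-0.  0. -1.] F [ 0.2 -0.5 -0.7] g 0.599 q [-0.22  0.47  0.51  1.7  -0.26  1.04 -0.84]
D [[-0.003, -0.019, 0.017], [-0.003, -0.019, 0.267]]
T [[-0.0001, 0.0001, 0.0095], [-0.0001, 0.0001, 0.0095]]
210 35 [  2. -95. 212.] [ 21. -32. 220.]
220 70 [  1. -99. 220.] [ 21. -27. 230.]
230 92 [  1. -99. 230.] [ 24. -27. 240.]
240 82 [   1. -100.  240.] [ 24. -24. 250.]
250 162 [  -1. -117.  250.] [ 26.  -8. 260.]
260 213 [  -2. -117.  260.] [ 29.  -3. 270.]
270 253 [  -6. -115.  270.] [ 31.  -1. 280.]
280 246 [  -5. -115.  280.] [ 31.   1. 290.]
290 217 [  -6. -115.  290.] [ 21.   2. 300.]
211.57199104515414
```

View pics/w1.png

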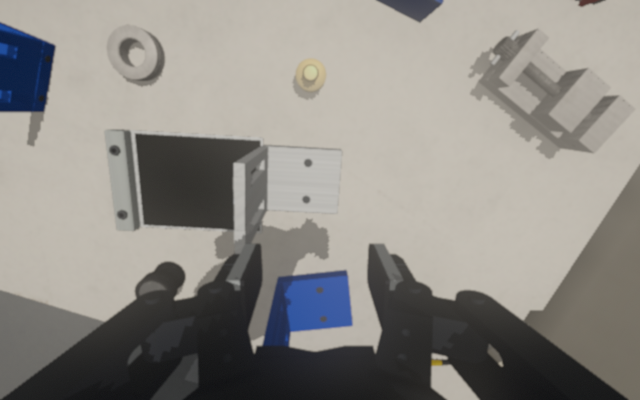

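The wrist view shows the open fingers at (245,270) and (385,270), with the bracket at (290,180). The depth data shows the knuckles bulging outward above the tips. I'll open a bit more and measure the finger profile again.

Call:
arm_command(claw=[-0.5,-0.5,-0.5,-0.5], delta_pos=[[0,0.02,0],[0,0.05,0],[0,0.05,0],[0,0.05,0]], twist=[[0,0,0.0095],[0,0,0.0095],[0,0,0.0095],[0,0,0.0095]])

```text
time: 8.72
ee_pos: [0.607, -0.1299, 0.2033]
orientation: [0.988, 0.156, -0.0, -0.0]
wrist_force: [0.2, -0.6, -0.2]
grip_width: 0.748
```

```bash
python3 - <<'E'
from h import *
st()
o=topl(ctrl.observe()['ee_pos'])
for c in ('side','top'):
    d=cam(c); Q=cloud(d).reshape(-1,3); v=Q-E0; L=np.c_[v@EX,v@EY,v[:,2]]*1000-o; im=d['frame'].reshape(-1,3)
    m=(abs(L[:,0])<40)&(abs(L[:,1])<90)&(L[:,2]>-20)&(d['depth'].ravel()>0)&(im.max(1)<70)
    M=L[m]; print(c,M[:,2].min())
    for z in range(-10,110,6):
        k=M[(M[:,2]>=z)&(M[:,2]<z+6)]
        if len(k): print(z,len(k),k.min(0).round(),k.max(0).round())
rows([(pl(13,-73,120),-90),(pl(13,-73,62),-90)])
E
```

```text
t 8.72 plate [ 14.5 -70.6 203.3] psi -89.6 zdir [-0.001  0.    -1.   ] F [ 0.2 -0.6 -0.2] g 0.748 q [-0.22  0.48  0.52  1.68 -0.27  1.05 -0.87]
side 11.505599663447526
8 11 [ -9. -38.  12.] [ 7. 35. 14.]
14 28 [-10. -43.  14.] [10. 36. 20.]
20 47 [-12. -45.  20.] [ 9. 38. 26.]
26 60 [-11. -45.  26.] [12. 40. 32.]
32 51 [-11. -45.  32.] [11. 40. 38.]
38 54 [-11. -44.  38.] [10. 44. 44.]
44 49 [-11. -47.  44.] [10. 40. 50.]
50 85 [-14. -55.  50.] [11. 60. 56.]
56 93 [-14. -55.  56.] [11. 62. 62.]
62 106 [-14. -40.  62.] [11. 65. 68.]
68 96 [-17. -37.  68.] [11. 64. 74.]
74 172 [-18. -35.  74.] [16. 65. 80.]
80 151 [-18. -30.  80.] [15. 65. 86.]
86 120 [-18. -31.  86.] [16. 64. 92.]
92 126 [-19. -33.  92.] [ 6. 65. 98.]
98 166 [-20. -40.  98.] [ -3.  65. 104.]
104 240 [-20. -41. 104.] [ -3.  65. 110.]
top 7.112897979580282
2 1 [-9. 39.  7.] [-9. 39.  7.]
8 1 [-7. 39.  9.] [-7. 39.  9.]
14 3 [-10.  35.  14.] [-6. 41. 20.]
20 1 [-6. 43. 24.] [-6. 43. 24.]
26 1 [-10.  39.  26.] [-10.  39.  26.]
44 1 [-11.  45.  47.] [-11.  45.  47.]
50 26 [-13.  35.  51.] [14. 64. 56.]
56 26 [-12.  38.  56.] [12. 65. 62.]
62 16 [-11.  37.  62.] [13. 66. 68.]
68 49 [-16.  24.  68.] [17. 66. 74.]
74 29 [-16.  26.  75.] [17. 67. 79.]
80 24 [-16.  24.  81.] [17. 67. 86.]
86 19 [-16.  26.  86.] [18. 68. 91.]
92 29 [-17.  23.  92.] [12. 69. 98.]
98 22 [-12.  30.  98.] [ 12.  69. 104.]
104 166 [-13.  35. 104.] [ 13.  69. 110.]
D [[-0.008, 0.013, 0.416], [-0.008, 0.013, 0.706]]
T [[-0.0001, 0.0001, 0.001], [-0.0001, 0.0001, 0.001]]
```

```bash
cat > k.py <<'E'
import numpy as np
PR=np.array([(41,11),(43,40),(46,47),(62,50),(65,62),(66,72),(68,100)],float); PLf=np.array([(-42,11),(-45,20),(-45,44),(-55,50),(-62,60),(-65,80)],float)
def lim(y,z):
    ok=[]
    for t in np.arange(0,91,.5):
        th=np.radians(t); c,s=np.cos(th),np.sin(th); e=min(3/max(c,.1),5)
        C=np.array([0,3])-8*np.array([c,-s])+(16-e)*np.array([s,c])
        def an(P): q=P+[y,z]-C; return q@[s,c],q@[-c,s]
        a,n=an(np.vstack([PR,PLf])); r=np.all((n>=-.2)|(a>114)|(a<0)); l=np.all((a>=-.2)|(n>77)|(n<-8))
        ok.append((t,r,l))
    ok=np.array(ok); R_=ok[ok[:,1]>0,0]; L_=ok[ok[:,2]>0,0]
    return R_.min() if len(R_) else 99, L_.max() if len(L_) else -1
if __name__=='__main__':
    z=61.
    y=-78.
    path=[]
    while y<60:
        # choose z giving slack ~target
        best=None
        for z in np.arange(40,72,1.):
            r,l=lim(y,z)
            tgt=5
            if r<5 and z<60: continue
            if r<20 and z<58: continue
            if l-r>=4 or l==90:
                cost=abs((l-r)-tgt) if r>25 and l<88 else abs(z-60)
                if path: cost+=1.0*abs(z-path[-1][1])
                if best is None or cost<best[0]: best=(cost,z,r,l)
        if best is None: print(y,'none'); y+=4; continue
        path.append((y,best[1])); print(y,*best[1:]); y+=4
E
python3 k.py
```

```text
-78.0 60.0 0.0 53.0
-74.0 60.0 0.0 55.5
-70.0 60.0 1.5 58.5
-66.0 60.0 3.5 61.0
-62.0 60.0 5.5 64.0
-58.0 60.0 7.5 67.0
-54.0 60.0 9.5 70.0
-50.0 60.0 11.0 73.0
-46.0 60.0 13.0 76.5
-42.0 60.0 15.0 77.0
-38.0 60.0 17.0 76.0
-34.0 60.0 19.0 75.0
-30.0 60.0 21.0 74.0
-26.0 60.0 23.0 72.5
-22.0 60.0 24.5 71.0
-18.0 52.0 28.5 36.5
-14.0 50.0 32.0 37.0
-10.0 50.0 35.0 39.0
-6.0 51.0 37.5 41.5
-2.0 51.0 40.0 44.0
2.0 51.0 42.5 46.5
6.0 51.0 44.5 49.0
10.0 51.0 47.0 52.0
14.0 50.0 49.5 54.5
18.0 49.0 51.5 57.0
22.0 48.0 54.0 59.5
26.0 46.0 56.5 62.0
30.0 43.0 59.5 64.5
34.0 40.0 62.5 67.5
38.0 40.0 64.0 72.0
42.0 40.0 65.0 76.0
46.0 40.0 66.0 80.0
50.0 40.0 67.0 84.0
54.0 40.0 67.5 88.0
58.0 40.0 68.5 90.5
```

Call:
arm_command(claw=[-0.5,-0.5,-0.5,-0.5,-0.5,-0.5], delta_pos=[[-0.008,0.05,0.1],[-0.008,0.057,0.3],[-0.008,0.057,0.5],[-0.008,0.057,0.65],[-0.008,0.057,0.71],[-0.008,0.057,0.71]], twist=[[0,0,0.001],[0,0,0.001],[0,0,0.001],[0,0,0.001],[0,0,0.001],[0,0,0.001]])

```text
time: 9.57
ee_pos: [0.6081, -0.1414, 0.0601]
orientation: [0.988, 0.153, -0.001, -0.0]
wrist_force: [-0.1, -1.1, 0.3]
grip_width: 0.749
```

```bash
cat >> h.py <<'E'
def ang(c='side',draw=False):
    d=cam(c); Q=cloud(d).reshape(-1,3); v=Q-E0; L=np.c_[v@EX,v@EY,v[:,2]]*1000; im=d['frame'].reshape(-1,3)
    m=(abs(L[:,0]-13)<36)&(L[:,1]>-30)&(L[:,1]<135)&(L[:,2]>26)&(L[:,2]<140)&(im.min(1)>60)
    if m.sum()>20:
        vx,vy,x0,y0=cv2.fitLine(L[m][:,1:].astype(np.float32),cv2.DIST_HUBER,0,.01,.01).ravel()
        print(c,'leg pts',m.sum(),'theta',round(float(np.degrees(np.arctan2(vx*np.sign(vy),abs(vy)))),1),'y at z=60',round(float(x0+(60-y0)*vx/vy),1),'zmax',L[m][:,2].max().round(1))
    return d,L[m]
E
python3 - <<'E'
from h import *
st(); ang(); ang('top')
from k import lim
for y,z in [(-22,60),(-22,56),(-20,54),(-18,52)]: print(y,z,lim(y,z))
for t in range(42,93,4):
    th=np.radians(t); c,s=np.cos(th),np.sin(th); b=61 if t<50 else 64
    C=np.array([0,3])-8*np.array([c,-s])+(16-min(3/max(c,.1),5))*np.array([s,c]); L=C+b*np.array([-c,s])-[-42,11]; print(t,L.round(1),lim(*L))
E
```

```text
t 9.57 plate [ 12.1 -81.9  60.1] psi -90.0 zdir [-0.003  0.    -1.   ] F [-0.1 -1.1  0.3] g 0.749 q [-0.14  0.67  0.44  1.76 -0.38  0.81 -0.78]
side leg pts 705 theta 0.2 y at z=60 -7.0 zmax 139.5
top leg pts 193 theta 0.3 y at z=60 -3.9 zmax 132.4
-22 60 (np.float64(24.5), np.float64(71.0))
-22 56 (np.float64(25.5), np.float64(65.0))
-20 54 (np.float64(27.0), np.float64(59.0))
-18 52 (np.float64(28.5), np.float64(36.5))
42 [-1.3 47.1] (np.float64(42.5), np.float64(42.0))
46 [ 2.5 49.7] (np.float64(43.5), np.float64(46.0))
50 [ 4.4 54.4] (np.float64(42.0), np.float64(50.0))
54 [ 8.6 56.7] (np.float64(43.0), np.float64(54.0))
58 [13.2 58.9] (np.float64(44.5), np.float64(58.0))
62 [17.9 60.7] (np.float64(46.0), np.float64(62.0))
66 [22.8 62.2] (np.float64(47.0), np.float64(66.0))
70 [27.7 63.4] (np.float64(48.5), np.float64(70.0))
74 [32.7 64.2] (np.float64(50.0), np.float64(73.5))
78 [37.8 64.7] (np.float64(51.5), np.float64(77.0))
82 [42.9 64.8] (np.float64(53.5), np.float64(80.5))
86 [48.  64.6] (np.float64(55.0), np.float64(84.0))
90 [53. 64.] (np.float64(56.5), np.float64(88.0))
```

Call:
arm_command(claw=[-0.5,-0.5,-0.5,-0.5,-0.5,-0.5,-0.5,-0.5], delta_pos=[[0,-0.02,0],[0,-0.04,0],[0,-0.055,0],[0,-0.07,0],[0,-0.085,0],[0,-0.1,0],[0,-0.12,0],[0,-0.14,0]], twist=[[0,0,0],[0,0,0],[0,0,0],[0,0,0],[0,0,0],[0,0,0],[0,0,0],[0,0,0]])

```text
time: 10.68
ee_pos: [0.6009, -0.1146, 0.0619]
orientation: [0.988, 0.153, 0.0, 0.0]
wrist_force: [0.4, -0.7, 0.3]
grip_width: 0.748
```

```bash
python3 - <<'E'
from h import *
st(); ang(); ang('top')
E
```

```text
t 10.68 plate [ 13.4 -54.2  61.9] psi -90.0 zdir [ 0. -0. -1.] F [ 0.4 -0.7  0.3] g 0.748 q [-0.19  0.65  0.44  1.79 -0.37  0.79 -0.82]
side leg pts 779 theta 9.8 y at z=60 2.3 zmax 134.6
top leg pts 102 theta 34.6 y at z=60 -28.3 zmax 130.0
```

Call:
arm_command(claw=[-0.5,-0.5,-0.5,-0.5,-0.5,-0.5,-0.5,-0.5], delta_pos=[[0,-0.02,0],[0,-0.04,0],[0,-0.06,0],[0,-0.08,0],[0,-0.1,0],[0,-0.12,0],[0,-0.145,0.005],[0,-0.16,0.01]], twist=[[0,0,0],[0,0,0],[0,0,0],[0,0,0],[0,0,0],[0,0,0],[0,0,0],[0,0,0]])

```text
time: 11.78
ee_pos: [0.591, -0.0829, 0.0597]
orientation: [0.988, 0.154, -0.0, -0.0]
wrist_force: [0.9, 0.2, -0.9]
grip_width: 0.749
```

```bash
python3 - <<'E'
from h import *
from k import lim
st(); d,_=ang(); print(lim(*topl(ctrl.observe()['ee_pos'])[1:])); save(d,'side3',(240,130,440,330),3)
E
```

```text
t 11.78 plate [ 13.5 -21.   59.7] psi -89.9 zdir [-0.  0. -1.] F [ 0.9  0.2 -0.9] g 0.749 q [-0.24  0.63  0.44  1.83 -0.37  0.77 -0.86]
side leg pts 1069 theta 25.9 y at z=60 18.1 zmax 139.6
(np.float64(25.5), np.float64(69.5))
```

View pics/side3.png

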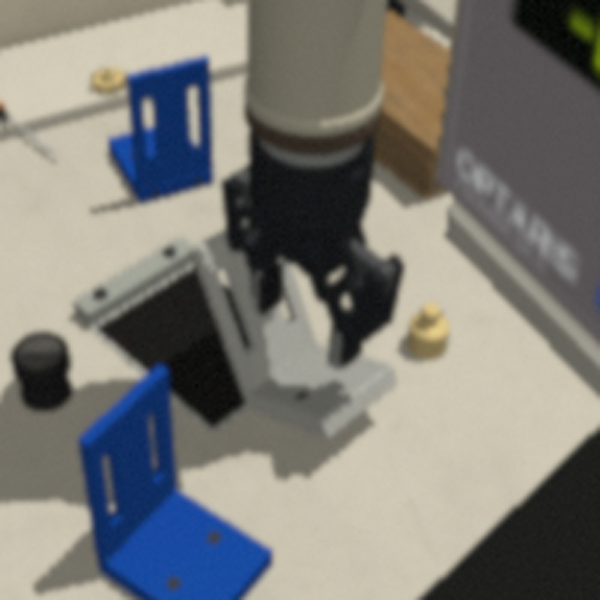

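The bracket is tipped about 26° on the plate edge. The right finger is on the middle strip and the left finger is over the toe, still inside it (345,350). Next I lower the cage and carry it through the balance point.

Call:
arm_command(claw=[-0.5,-0.5,-0.5,-0.5,-0.5,-0.5,-0.5,-0.5], delta_pos=[[0,-0.005,0.013],[0,-0.01,0.026],[0,-0.017,0.036],[0,-0.03,0.041],[0,-0.045,0.041],[0,-0.06,0.041],[0,-0.075,0.041],[0,-0.085,0.041]], twist=[[0,0,0],[0,0,0],[0,0,0],[0,0,0],[0,0,0],[0,0,0],[0,0,0],[0,0,0]])

```text
time: 12.82
ee_pos: [0.5856, -0.0658, 0.0514]
orientation: [0.988, 0.154, -0.0, -0.001]
wrist_force: [0.6, -0.2, 0.6]
grip_width: 0.752
```

```bash
python3 - <<'E'
from h import *
from k import lim
st(); d,_=ang(); print(lim(*topl(ctrl.observe()['ee_pos'])[1:])); save(d,'side4',(240,130,440,330),3)
E
```

```text
t 12.82 plate [13.5 -3.1 51.4] psi -89.9 zdir [-0.     0.001 -1.   ] F [ 0.6 -0.2  0.6] g 0.752 q [-0.26  0.63  0.44  1.85 -0.38  0.74 -0.88]
side leg pts 1163 theta 41.6 y at z=60 38.1 zmax 138.2
(np.float64(39.5), np.float64(44.0))
```

Call:
arm_command(claw=[-0.5,-0.5,-0.5,-0.5], delta_pos=[[0,-0.01,0],[0,-0.02,0],[0,-0.03,0],[0,-0.03,0]], twist=[[0,0,0],[0,0,0],[0,0,0],[0,0,0]])

```text
time: 13.38
ee_pos: [0.5836, -0.0594, 0.0513]
orientation: [0.988, 0.154, -0.0, -0.001]
wrist_force: [0.4, -0.3, -0.3]
grip_width: 0.753
```

```bash
python3 - <<'E'
from h import *
from k import lim
st(); d,_=ang(); print(lim(*topl(ctrl.observe()['ee_pos'])[1:])); save(d,'side4',(240,130,440,330),3)
E
```

```text
t 13.38 plate [13.6  3.6 51.3] psi -89.9 zdir [-0.001  0.001 -1.   ] F [ 0.4 -0.3 -0.3] g 0.753 q [-0.28  0.63  0.44  1.86 -0.38  0.74 -0.89]
side leg pts 1205 theta 46.3 y at z=60 45.9 zmax 139.3
(np.float64(43.0), np.float64(47.5))
```

View pics/side4.png

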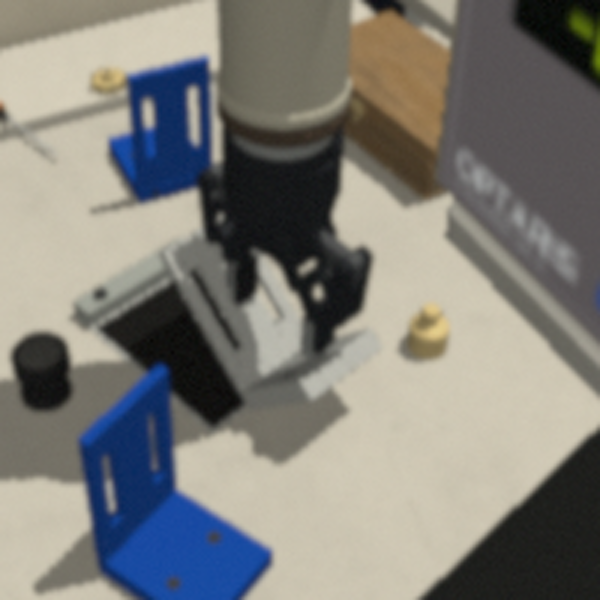

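Call:
arm_command(claw=[-0.5,-0.5,-0.5,-0.5,-0.5,-0.5,-0.5,-0.5], delta_pos=[[0,-0.007,-0.011],[0,-0.02,-0.021],[0,-0.035,-0.031],[0,-0.048,-0.038],[0,-0.06,-0.043],[0,-0.072,-0.047],[0,-0.085,-0.051],[0,-0.096,-0.055]], twist=[[0,0,0],[0,0,0],[0,0,0],[0,0,0],[0,0,0],[0,0,0],[0,0,0],[0,0,0]])

```text
time: 14.42
ee_pos: [0.5776, -0.0408, 0.0624]
orientation: [0.988, 0.154, -0.0, -0.001]
wrist_force: [-0.5, 0.3, 0.2]
grip_width: 0.751
```

```bash
python3 - <<'E'
from h import *
from k import lim
st(); d,_=ang(); print(lim(*topl(ctrl.observe()['ee_pos'])[1:])); save(d,'side5',(240,130,440,330),3)
E
```

```text
t 14.43 plate [13.5 23.2 62.4] psi -89.9 zdir [-0.001  0.002 -1.   ] F [-0.5  0.3  0.2] g 0.751 q [-0.32  0.6   0.45  1.87 -0.37  0.75 -0.93]
side leg pts 1296 theta -88.8 y at z=60 -535.0 zmax 139.8
(np.float64(47.5), np.float64(66.5))
```

View pics/side5.png

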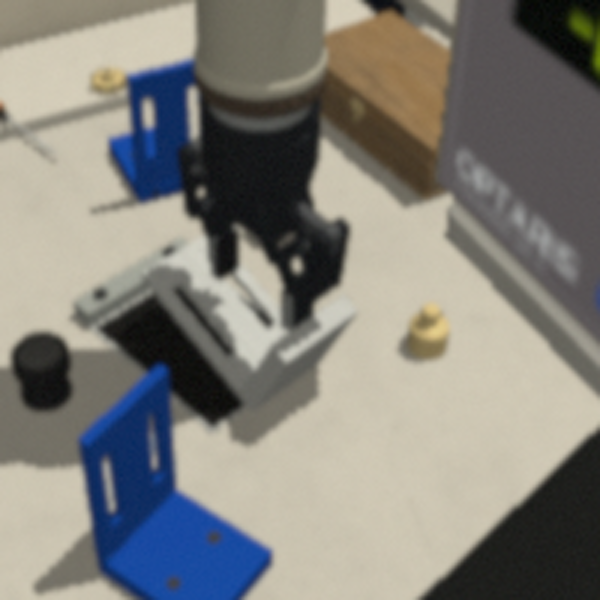

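The cage is holding at about 65°, and the toe is still behind the left finger. I'll continue lowering.

Call:
arm_command(claw=[-0.5,-0.5,-0.5,-0.5,-0.5,-0.5,-0.5,-0.5], delta_pos=[[0,-0.012,-0.003],[0,-0.024,-0.005],[0,-0.037,-0.007],[0,-0.049,-0.009],[0,-0.062,-0.01],[0,-0.074,-0.011],[0,-0.087,-0.011],[0,-0.099,-0.011]], twist=[[0,0,0],[0,0,0],[0,0,0],[0,0,0],[0,0,0],[0,0,0],[0,0,0],[0,0,0]])

```text
time: 15.48
ee_pos: [0.5715, -0.0212, 0.0647]
orientation: [0.988, 0.155, -0.0, -0.001]
wrist_force: [-0.0, 0.8, 0.8]
grip_width: 0.748
```

```bash
cat >> h.py <<'E'
def ang2(c='side'):
    """angle when well tipped: fit leg inner face z=f(y)"""
    d=cam(c); Q=cloud(d).reshape(-1,3); v=Q-E0; L=np.c_[v@EX,v@EY,v[:,2]]*1000; im=d['frame'].reshape(-1,3)
    m=(abs(L[:,0]-13)<33)&(L[:,1]>25)&(L[:,1]<125)&(L[:,2]>6)&(L[:,2]<75)&(im.min(1)>75); M=L[m]
    for y in range(25,135,15):
        k=M[(M[:,1]>=y)&(M[:,1]<y+15)]
        if len(k): print(y,len(k),'z med',np.median(k[:,2]).round(1),'x',k[:,0].min().round(),k[:,0].max().round())
    f=L[(abs(L[:,0]-13)<40)&(L[:,1]>-70)&(L[:,1]<30)&(L[:,2]>60)&(L[:,2]<110)&(im.min(1)>60)]
    if len(f): print('foot pts',len(f),'y',np.percentile(f[:,1],[2,50,98]).round(1),'zmax',np.percentile(f[:,2],98).round(1))
    return d
E
python3 - <<'E'
from h import *
from k import lim
st(); print(lim(*topl(ctrl.observe()['ee_pos'])[1:])); d=ang2(); ang2('top'); save(d,'side6',(240,130,440,330),3)
E
```

```text
t 15.47 plate [13.6 43.7 64.7] psi -89.8 zdir [-0.001  0.002 -1.   ] F [-0.   0.8  0.8] g 0.748 q [-0.35  0.59  0.45  1.89 -0.37  0.75 -0.96]
(np.float64(53.5), np.float64(81.5))
25 63 z med 16.8 x -19.0 13.0
40 94 z med 19.0 x -20.0 43.0
55 128 z med 20.4 x -20.0 46.0
70 124 z med 23.0 x -20.0 46.0
85 123 z med 24.6 x -20.0 46.0
100 152 z med 26.7 x -19.0 46.0
115 60 z med 28.0 x -20.0 46.0
foot pts 470 y [-16.7 -12.7  10.6] zmax 99.8
100 3 z med 24.3 x 43.0 45.0
115 15 z med 25.0 x 33.0 45.0
```

Call:
arm_command(claw=[-0.5,-0.5,-0.5,-0.5,-0.5,-0.5,-0.5,-0.5], delta_pos=[[0,-0.008,0],[0,-0.016,0],[0,-0.024,0],[0,-0.031,0],[0,-0.038,0.001],[0,-0.045,0.002],[0,-0.052,0.003],[0,-0.06,0.003]], twist=[[0,0,0],[0,0,0],[0,0,0],[0,0,0],[0,0,0],[0,0,0],[0,0,0],[0,0,0]])

```text
time: 16.58
ee_pos: [0.5678, -0.0101, 0.064]
orientation: [0.988, 0.155, -0.0, -0.001]
wrist_force: [0.8, -0.9, 0.0]
grip_width: 0.754
```

```bash
python3 - <<'E'
from h import *
from k import lim
st(); print(lim(*topl(ctrl.observe()['ee_pos'])[1:])); d=ang2(); save(d,'side7',(240,130,440,330),3)
E
```

```text
t 16.57 plate [13.4 55.5 64. ] psi -89.8 zdir [-0.001  0.002 -1.   ] F [ 0.8 -0.9  0. ] g 0.754 q [-0.38  0.58  0.45  1.9  -0.36  0.74 -0.98]
(np.float64(57.0), np.float64(89.5))
25 41 z med 12.4 x -20.0 2.0
40 54 z med 12.4 x -19.0 18.0
55 85 z med 12.4 x -19.0 45.0
70 107 z med 12.3 x -20.0 46.0
85 111 z med 12.6 x -19.0 45.0
100 136 z med 12.5 x -20.0 46.0
115 74 z med 12.6 x -20.0 45.0
foot pts 504 y [-6.5 -4.1 21.9] zmax 98.1
```

Call:
arm_command(claw=[-0.5,-0.5,-0.5,-0.5,-0.5,-0.5,-0.5,-0.5], delta_pos=[[0,-0.02,0],[0,-0.035,0],[0,-0.035,-0.05],[0,-0.035,-0.15],[0,-0.035,-0.3],[0,-0.035,-0.5],[0,-0.035,-0.7],[0,-0.035,-0.7]], twist=[[0,0,0],[0,0,0],[0,0,0],[0,0,0],[0,0,0],[0,0,0],[0,0,0],[0,0,0]])

```text
time: 17.62
ee_pos: [0.5687, -0.004, 0.2092]
orientation: [0.988, 0.154, 0.004, -0.001]
wrist_force: [0.1, 0.1, -0.3]
grip_width: 0.75
```

```bash
python3 - <<'E'
from h import *
st(); d=ang2(); d=ang2('top')
Q=cloud(d).reshape(-1,3); v=Q-E0; L=np.c_[v@EX,v@EY,v[:,2]]*1000
M=L[(abs(L[:,0]-13)<45)&(abs(L[:,1])<60)&(L[:,2]>70)&(L[:,2]<100)]; print(len(M)); 
if len(M)>5: print(cv2.minAreaRect(M[:,:2].astype(np.float32)))
rows([(pl(13,-50,195),0)])
E
```

```text
t 17.62 plate [ 16.1  61.  209.2] psi -89.8 zdir [ 0.007  0.003 -1.   ] F [ 0.1  0.1 -0.3] g 0.75 q [-0.47  0.38  0.55  1.82 -0.23  1.   -1.09]
25 40 z med 12.6 x -20.0 4.0
40 56 z med 12.5 x -20.0 16.0
55 92 z med 12.4 x -20.0 44.0
70 116 z med 12.4 x -20.0 45.0
85 105 z med 12.3 x -20.0 45.0
100 139 z med 12.8 x -20.0 46.0
115 74 z med 12.7 x -19.0 45.0
foot pts 464 y [-6.5 -4.3  9. ] zmax 91.1
0
D [[-0.006, 0.562, 0.051]]
T [[-0.0001, -0.0005, -0.2495]]
```

Call:
arm_command(claw=[0,0,0,0,0,0,0,0], delta_pos=[[0,0.07,0],[0,0.14,0],[0,0.21,0],[0,0.28,0],[0,0.35,0],[0,0.42,0],[0,0.49,0],[0,0.56,0]], twist=[[0,0,-0.03],[0,0,-0.06],[0,0,-0.09],[0,0,-0.12],[0,0,-0.15],[0,0,-0.18],[0,0,-0.21],[0,0,-0.24]])

```text
time: 18.73
ee_pos: [0.5993, -0.1105, 0.2038]
orientation: [0.615, 0.788, 0.001, -0.002]
wrist_force: [0.4, 0.7, 0.3]
grip_width: 0.494
```

```bash
python3 - <<'E'
from h import *
st(); d=cam('top'); Q=cloud(d).reshape(-1,3); v=Q-E0; L=np.c_[v@EX,v@EY,v[:,2]]*1000
M=L[(abs(L[:,0]-13)<45)&(abs(L[:,1])<60)&(L[:,2]>70)&(L[:,2]<100)]; print(len(M)); 
if len(M)>5: print(cv2.minAreaRect(M[:,:2].astype(np.float32)))
rows([(pl(13,-50,195),0),(pl(13,-50,120),0),(pl(13,-50,17),0)])
E
```

```text
t 18.73 plate [ 13.1 -49.7 203.8] psi -3.5 zdir [-0.002  0.003 -1.   ] F [0.4 0.7 0.3] g 0.494 q [-0.05  0.43  0.25  1.7  -0.13  1.03  0.49]
296
((12.923103332519531, 1.8762149810791016), (16.59678840637207, 70.21971893310547), 89.72044372558594)
D [[0.012, 0.002, 0.045], [0.012, 0.002, 0.42], [0.011, 0.002, 0.935]]
T [[-0.0002, -0.0002, -0.009], [-0.0002, -0.0002, -0.009], [-0.0002, -0.0002, -0.009]]
```

Call:
arm_command(claw=[0,0,0,0,0,0,0,0], delta_pos=[[0,0,0.05],[0,0,0.2],[0,0,0.35],[0,0,0.55],[0,0,0.75],[0,0,0.87],[0,0,0.935],[0,0,0.935]], twist=[[0,0.02,-0.009],[0,0.0417,-0.009],[0,0.0417,-0.009],[0,0.0417,-0.009],[0,0.0417,-0.009],[0,0.0417,-0.009],[0,0.0417,-0.009],[0,0.0417,-0.009]])

```text
time: 19.77
ee_pos: [0.5991, -0.1128, 0.0166]
orientation: [0.586, 0.8, 0.08, -0.105]
wrist_force: [0.4, 0.1, -0.2]
grip_width: 0.499
```

```bash
python3 - <<'E'
from h import *
st(); o=ctrl.observe(); Ri=R.from_quat(o['orientation']).inv()
print('per 10mm EY:',(Ri.apply(EY*.01)/.2).round(4), 'up10',(Ri.apply([0,0,.01])/.2).round(4))
E
```

```text
t 19.77 plate [ 12.1 -51.9  16.6] psi -0.1 zdir [-0.074  0.25  -0.965] F [ 0.4  0.1 -0.2] g 0.499 q [ 0.18  0.76  0.13  1.67 -0.4   0.91  0.86]
per 10mm EY: [ 0.0483 -0.      0.013 ] up10 [ 0.013   0.0003 -0.0483]
```

Call:
arm_command(claw=[0,0,0,0,0,0,0,0], delta_pos=[[0.06,0,0.016],[0.12,0,0.032],[0.15,0,0.04],[0.17,0,0.046],[0.185,0,0.05],[0.2,0,0.054],[0.21,0,0.057],[0.22,0,0.059]], twist=[[0,0,0],[0,0,0],[0,0,0],[0,0,0],[0,0,0],[0,0,0],[0,0,0],[0,0,0]])

```text
time: 20.78
ee_pos: [0.5867, -0.0721, 0.0172]
orientation: [0.587, 0.799, 0.08, -0.102]
wrist_force: [1.2, -4.5, 1.6]
grip_width: 0.497
```

```bash
cat >> h.py <<'E'
def foot():
    d=cam('top'); Q=cloud(d).reshape(-1,3); v=Q-E0; L=np.c_[v@EX,v@EY,v[:,2]]*1000; im=d['frame'].reshape(-1,3)
    M=L[(abs(L[:,0]-13)<45)&(abs(L[:,1])<60)&(L[:,2]>70)&(L[:,2]<100)&(im.min(1)>60)]
    if len(M)>5: print('foot',len(M),cv2.minAreaRect(M[:,:2].astype(np.float32)),'z',M[:,2].mean())
E
python3 - <<'E'
from h import *
st(); foot(); d=ang2(); save(d,'side8',(240,130,440,330),3)
E
```

```text
t 20.77 plate [12.6 -9.4 17.2] psi -0.2 zdir [-0.07   0.247 -0.966] F [ 1.2 -4.5  1.6] g 0.497 q [ 0.13  0.72  0.12  1.74 -0.41  0.86  0.82]
foot 258 ((12.961380004882812, 8.832862854003906), (15.993783950805664, 68.66462707519531), 89.87423706054688) z 86.47049767981126
25 34 z med 12.1 x -20.0 -4.0
40 42 z med 12.7 x -20.0 8.0
55 61 z med 12.6 x -19.0 22.0
70 106 z med 12.5 x -19.0 46.0
85 104 z med 12.6 x -20.0 45.0
100 126 z med 12.5 x -20.0 45.0
115 82 z med 12.7 x -19.0 46.0
foot pts 158 y [-32.1   8.8  17.3] zmax 91.3
```

View pics/side8.png

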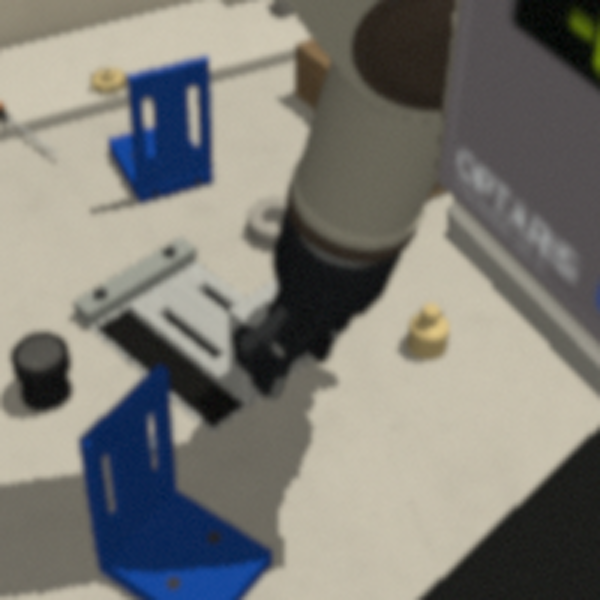

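The bracket lies on its back and is sliding along squarely, pushed low on the sole. About 9 mm to go to the fence.

Call:
arm_command(claw=[0,0,0,0,0,0], delta_pos=[[0.01,0,0.003],[0.018,0,0.005],[0.025,0,0.007],[0.032,0,0.009],[0.038,0,0.01],[0.042,0,0.011]], twist=[[0,0,0],[0,0,0],[0,0,0],[0,0,0],[0,0,0],[0,0,0]])

```text
time: 21.62
ee_pos: [0.584, -0.0635, 0.0172]
orientation: [0.586, 0.8, 0.08, -0.102]
wrist_force: [1.4, -5.4, 2.0]
grip_width: 0.501
```

```bash
python3 - <<'E'
from h import *
st(); foot()
E
```

```text
t 21.62 plate [12.7 -0.3 17.2] psi -0.2 zdir [-0.07   0.247 -0.966] F [ 1.4 -5.4  2. ] g 0.501 q [ 0.12  0.71  0.12  1.75 -0.41  0.85  0.81]
foot 267 ((12.90609359741211, 17.672889709472656), (68.6553955078125, 16.478633880615234), 0.06558243930339813) z 86.44044441245353
```

Call:
arm_command(claw=[0,0,0], delta_pos=[[0.005,0,0.001],[0.01,0,0.003],[0.01,0,0.003]], twist=[[0,0,0],[0,0,0],[0,0,0]])

```text
time: 22.05
ee_pos: [0.584, -0.0635, 0.0173]
orientation: [0.587, 0.799, 0.079, -0.101]
wrist_force: [2.3, -7.4, 1.2]
grip_width: 0.501
```

```bash
python3 - <<'E'
from h import *
st(); foot()
E
```

```text
t 22.05 plate [12.7 -0.3 17.3] psi -0.2 zdir [-0.069  0.245 -0.967] F [ 2.3 -7.4  1.2] g 0.501 q [ 0.12  0.71  0.12  1.75 -0.41  0.85  0.81]
foot 261 ((13.002582550048828, 17.64013671875), (16.348873138427734, 68.79450988769531), 89.92912292480469) z 86.32026454949218
```

Call:
arm_command(claw=[0,0,0], delta_pos=[[0.01,0,0.003],[0.015,0,0.004],[0.02,0,0.005]], twist=[[0,0,0],[0,0,0],[0,0,0]])

```text
time: 22.48
ee_pos: [0.584, -0.0634, 0.0174]
orientation: [0.588, 0.799, 0.078, -0.098]
wrist_force: [4.1, -11.3, 0.9]
grip_width: 0.501
```

```bash
python3 - <<'E'
from h import *
st(); foot()
E
```

```text
t 22.48 plate [12.7 -0.3 17.4] psi -0.3 zdir [-0.065  0.24  -0.968] F [  4.1 -11.3   0.9] g 0.501 q [ 0.11  0.71  0.12  1.76 -0.41  0.84  0.81]
foot 266 ((12.934795379638672, 17.762264251708984), (16.3238582611084, 68.52607727050781), 89.45040893554688) z 86.29324683640908
```

It is firmly against the fence: the force rises with no motion. I'll back off along -y, then go up.

Call:
arm_command(claw=[0,0,0,0,0,0,0,0], delta_pos=[[-0.05,0,-0.013],[-0.15,0,-0.04],[-0.25,0,-0.067],[-0.25,0,-0.067],[-0.22,0,-0.2],[-0.18,0,-0.4],[-0.12,0,-0.6],[-0.06,0,-0.8]], twist=[[0,0,0],[0,0,0],[0,0,0],[0,0,0],[0,0,0],[0,0,0],[0,0,0],[0,0,0]])

```text
time: 23.52
ee_pos: [0.5974, -0.112, 0.1704]
orientation: [0.588, 0.799, 0.078, -0.099]
wrist_force: [0.9, 0.2, -0.1]
grip_width: 0.5
```

```bash
python3 - <<'E'
from h import *
st(); foot(); d=ang2(); a=d['frame'][130:330,240:440,::-1]; d=cam('top'); b=d['frame'][140:290,270:420,::-1]
cv2.imwrite('pics/fin.png',np.hstack([cv2.resize(a,(400,400)),cv2.resize(b,(400,400))]))
E
```

```text
t 23.52 plate [ 10.8 -50.6 170.4] psi -0.3 zdir [-0.066  0.241 -0.968] F [ 0.9  0.2 -0.1] g 0.5 q [ 0.14  0.55  0.18  1.62 -0.34  1.14  0.77]
foot 279 ((12.964202880859375, 17.743362426757812), (68.67436218261719, 16.144582748413086), 0.17323893308639526) z 86.36835034928986
25 8 z med 12.3 x -20.0 -13.0
40 39 z med 12.6 x -19.0 2.0
55 55 z med 12.4 x -20.0 16.0
70 78 z med 12.3 x -20.0 27.0
85 99 z med 12.3 x -20.0 46.0
100 113 z med 12.1 x -20.0 45.0
115 88 z med 12.4 x -18.0 46.0
foot pts 456 y [ 9.6 11.5 25.8] zmax 90.8
```

View pics/fin.png

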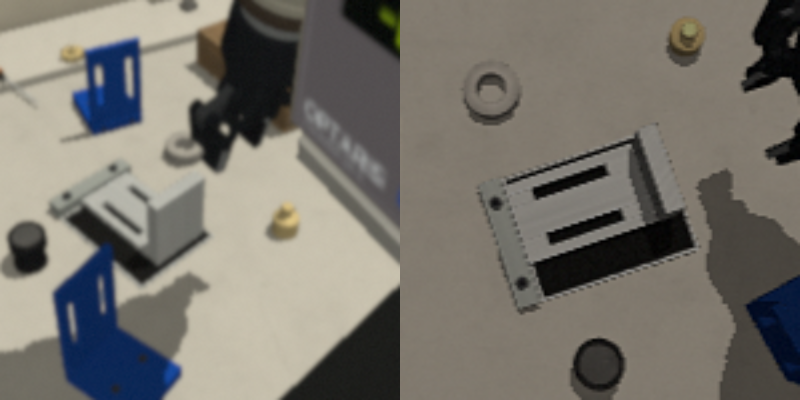

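The bracket lies flat on its back with its top against the fence, squarely, and the other objects are undisturbed. The robot is clear.

```bash
python3 -c "
from cell import ctrl; print(ctrl.close_job())"
```

```text
the job is handed in; nothing more can be done
None
```

I've handed the job in: the bracket lies flat on its back on the rest plate with its top end against the fence. The hand-in gives no verdict, so this rests on my own checks.

**What I did**
- I pushed the bracket by the toe end until its heel met the plate's near edge.
- I tipped it with the open fingers inside the L. The front finger pushed the leg over, and the rear finger held the foot back past the balance point and down to flat. I saw no sudden drop or swing in the checks along the way.
- I pushed low on the sole with two fingers until the bracket stopped at the fence. The push force rose to about 12 N there with no movement.

**Last checks**
- **Flatness:** the leg is level within measuring noise. It reads 12.1–12.6 mm along its length, against 11 mm expected, which is about the camera offset.
- **Squareness:** the bracket is within about 0.5° of the plate frame I fitted.
- **Sideways position:** it sits about 13 mm off the plate's middle line; 30 mm is allowed.
- **Fence contact:** the cameras put the top end at the fence face to about 1 mm, and the firm stop agrees.
- **Other objects:** the weight, loupe and ring gauge look undisturbed in the pictures, but I did not measure them again.
- **Robot and time:** the arm was clear of everything at about 23.5 s of the 69 s allowed.

The leg-angle fit gave a meaningless value once, at about 65° of tipping, so I judged the angle from the picture. No other check failed.

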